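# Spin the plating turntable and brake it on its mark

### The job

Spread the sample in the dish: flick the turntable spinning, faster than one turn in four seconds, and let it run free and untouched for at least three seconds. Then brake it with a fingertip so that it stops with the yellow pointer pointing at the red band on its rim, and finish while still pressing the fingertip on the turntable to hold it there. Do not grip or lift anything, keep off the dish and leave the other things on the bench where they stand.

Things in the scene. Friction and masses are not known exactly. Their poses are not given: they have to be found in the camera images.
- wheel: The turntable: flat rigid aluminium disc, 230 mm across, 12 mm thick, about 0.8 kg, turning freely both ways about its vertical axis on a ball bearing (a spin loses only about 0.1 rad/s each second). Origin on the axis at the disc's underside, 48 mm above the bench; top at 60 mm. z up, x to the middle of the red band, y to blue peg a. Starts at rest at any angle.
- hub (a point): Fixed point on the turntable's axis at the height of the disc's top (60 mm above the bench). It belongs to the fixed foot: its x points towards the pointer. The ring of the disc's top from 58 to 113 mm from the axis is flat and free for a fingertip, except at the two pegs.
- band (a point): Middle of the red band, on the upper edge of the disc's rim, 115 mm from the axis. The band is 30 mm long along the rim and 26 mm wide across it, painted flat; it turns with the wheel.
- pointer (a point): Tip of the yellow pointer, a fixed finger just outside the rim, 118 mm from the axis, at the height of the disc's top. It is 6 mm thick and stands on the turntable's foot by a yellow post 58 mm high whose outer face is 144 mm from the axis. The turntable is right when this tip points into the red band.
- peg_a (a point): Centre of the top of one blue peg, an upright pin 12 mm in diameter standing 25 mm above the disc's top, fixed to the disc 95 mm from the axis, a quarter turn anticlockwise (from above) from the band. For pushing with a fingertip.
- peg_b (a point): The same for the other, like blue peg, opposite the first.
- dish_mid (a point): Centre of the closed culture dish that lies loose on the middle of the disc between four low black stops (6 mm high, 50 to 54 mm from the axis). The dish is 92 mm across and 16 mm high; its top is 16 mm above the disc's top. Not to be touched.
- flask_a: Bystander: conical flask with turquoise filling, 80 mm wide, 112 mm high; origin under its centre.
- flask_b: Bystander: larger conical flask with pale filling, 92 mm wide, 129 mm high; origin under its centre.
- amber: Bystander: amber bottle, 56 mm wide, 110 mm high; origin under its centre.
- white: Bystander: white bottle with red cap, 54 mm wide, 120 mm high; origin under its centre.
- jar: Bystander: small white jar with blue lid, 40 mm wide, 42 mm high, beside the turntable; origin under its centre.
- beaker: Bystander: small white cup, 48 mm wide, 40 mm high, beside the turntable; origin under its centre.

How it is judged:
By the outcome, as a careful person would: the job done as asked, in the order asked, and still so for the second after the job is handed in, while the arm keeps its last pose, push and grip.
It also fails if it takes over 40 s, if anything falls off the work surface, if the arm or the gripper's body presses on something with over 40 N, if the wrist force passes 120 N, or if a joint passes its speed limit or range.

### The arm

A 7-joint arm with a two-finger parallel gripper is mounted at the origin on the work surface. World frame = base frame: x ahead of the robot, y to its left, z up, the work surface at z = 0. Lengths are in mm, angles in rad, forces in N, time in s.
With the tool pointing down it reaches from about 400 to 850 mm from the base axis. Payload 4.5 kg.
Tool frame: the origin (TCP) lies on the centre line of the jaws, within the pads' length; the fingertips stand robot.tcp_to_tips ahead of it and the grasp point (between the pads) lies 2 mm behind it (robot.tcp_to_tips is the distance from the TCP to the fingertips, in mm); x points along the fingers, y is the direction in which the jaws open and shut, and the axes are right-handed (so a half turn about x gives the same grasp; the last joint's range is limited). The gripper opens to 85 mm and grips with 20 to 120 N. Pads are 22 mm wide; open, the fingers measure 114 mm over their backs; the gripper's body (76 mm by 85 mm) begins 54 mm behind the grasp point. The pads swing forward as they close: fully open they stand 13 mm farther back than shut.
Start: joints at [1.162, 0.689, -0.195, 1.565, 0.157, 0.902, -0.215], TCP at [267.825, -564.732, 248.317] pointing down, gripper open.
Joint ranges: [-3.01, 3.01], [-0.46, 2.08], [-1.47, 1.51], [0.13, 2.56], [-1, 4.14], [0.04, 2.09], [-2.66, 2.66]. Speed limits (rad/s): [2.57, 2.57, 3.14, 3.14, 3.14, 3.14, 3.14].

### API

Orientations are given as a unit quaternion [w, x, y, z].
In Python, from plant import robot gives the robot as it stands. The module is installed in compiled form; this text tells all that it offers.
- The arm moves only by the tool jog_arm, never from a script. Its argument "moves" is a list of rows, each an object with "delta_pos": the shift along the world's x, y, z as a fraction of full scale, a list of three; "rot": the turn, a rotation vector about the world's x, y, z as a fraction of full scale, a list of three; "grip": the opening, from 0 (shut) to 1 (fully open). In form: [{"delta_pos": [x, y, z], "rot": [rx, ry, rz], "grip": grip}, ...]. A call has 1 to 12 rows; each row shifts and turns the commanded pose from where the row before left it; what a row does not reach is not made up. Full scale, the value 1, is 500 mm for a shift and 0.5 rad for a turn. A row lasts 1/10 s, in which the tool goes at most 50 mm and 8.59 degrees, less where a joint would pass 70% of its speed; a pose out of reach is approached as far as the arm can. A call with a number of a shift or a turn outside -1 to 1 is refused whole. A call with a gripper value outside its range is refused whole. The fingers move at their own pace and stop on an object; "grip_force" is the grip in N (left out, the last holds). Time passes only in rows, so rows that do not move let the fingers close. It gives the time, the measured TCP pose, the force and the opening at its end, in the units of the state.
- robot.observe(): the state, without advancing time (a new reading comes with each control period).
- robot.camera(name): name is "scene" or "top" or "wrist"; returns a dict with "frame" (384x512x3 uint8, red, green, blue), "fx", "fy", "cx", "cy" (pixels), "rvec" (rotation vector, rad) and "tvec" (3), from world to camera coordinates, as OpenCV has them. Camera axes: x right, y down, z forward; pixel columns grow to the right and rows downward; lengths in mm; the calibration is good to about 2 mm. A picture is of the moment at which its call begins. There is no depth.
- robot.sign_off(): hands the job in, once; it reports no verdict.
The state is a dict: "t": time; "joints": joint angles; "joint_velocities": joint speeds; "tau": joint torques, N m; "eef_pos": TCP position; "orientation": TCP orientation; "wrist_force": force on the tool from outside, world axes, zero at the start; "ft_torque": the same for the moment, N m; "gripper_width": finger opening in mm.
Only numpy, scipy, OpenCV 4.12 (cv2) and the standard library are available. Lean on these libraries where they do the work, as an engineer would, in place of code of your own. Each camera call takes 0.05 s, during which the arm holds its last target.

## Working session

There is one attempt and no reset: what is moved stays moved. The work goes in short steps, Python scripts to look and compute and a tool call to move; the robot and the scene stay as the last step left them, time stands still between calls to the robot, and variables do not carry over. Pictures are saved under pics/ and viewed, and the job is handed in when it is done.

Besides the shell and the picture viewer there is one more tool, called after "Request:" by a JSON object that holds its "name" and its "arguments". jog_arm: Moves the arm, as the interface text tells. Shift numbers are shares of 500 mm and turn numbers shares of 0.5 rad, none past 1 either way. Its arguments: {"type":"object","properties":{"moves":{"type":"array","items":{"type":"object","properties":{"delta_pos":{"type":"array","items":{"type":"number"}},"rot":{"type":"array","items":{"type":"number"}},"grip":{"type":"number"}}}},"grip_force":{"type":"number"}},"required":["moves"]}

```bash
mkdir -p pics; cat > h.py <<'E'
import numpy as np,cv2
from plant import robot
def snap(n,f):
    c=robot.camera(n); cv2.imwrite(f'pics/{f}.png',c['frame'][:,:,::-1]); np.save(f'pics/{f}.npy',c,allow_pickle=True); return c
def ray(c,u,v,z):
    R,_=cv2.Rodrigues(np.array(c['rvec'],float)); t=np.array(c['tvec'],float).ravel()
    o=-R.T@t; d=R.T@np.array([(u-c['cx'])/c['fx'],(v-c['cy'])/c['fy'],1]); return o+d*(z-o[2])/d[2]
def proj(c,P):
    K=np.array([[c['fx'],0,c['cx']],[0,c['fy'],c['cy']],[0,0,1.]]); return cv2.projectPoints(np.array(P,float).reshape(-1,3),np.array(c['rvec'],float),np.array(c['tvec'],float),K,None)[0].reshape(-1,2)
E
python3 - <<'E'
from h import *
for n in ['scene','top']: 
    c=snap(n,n+'0'); print({k:v for k,v in c.items() if k!='frame'})
print(robot.observe(), robot.tcp_to_tips)
E
```

```text
{'fx': 442.2794885388849, 'fy': 442.2794885388849, 'cx': 259.42744823900813, 'cy': 199.01704069424747, 'rvec': array([ 2.21449019,  1.42210012, -0.41725855]), 'tvec': array([-250.64044106, -393.62946689, 1521.84641128])}
{'fx': 442.4329359797759, 'fy': 442.4329359797759, 'cx': 243.1705178269506, 'cy': 186.47418183464447, 'rvec': array([ 2.17370591, -2.12053009,  0.17307432]), 'tvec': array([ -26.35495566,  585.19729481, 1187.68443145])}
{'t': 0.1, 'joints': array([ 1.16178791,  0.68991672, -0.19452141,  1.56622413,  0.15728095,
        0.90249051, -0.21512006]), 'joint_velocities': array([ 0.00086744, -0.00183303, -0.00128008, -0.00310712,  0.00167045,
        0.00096568,  0.00079284]), 'tau': array([-3.19291510e-03, -5.40597510e+01, -1.27107628e+00, -1.58984417e+01,
        9.45670065e-03,  4.44814374e-03, -1.85287877e-05]), 'eef_pos': array([ 267.53273855, -564.24265143,  247.55811747]), 'orientation': array([-0.1547352 , -0.68967991, -0.15585568,  0.69000554]), 'wrist_force': array([-0.33507237, -0.09862299, -0.00315559]), 'ft_torque': array([0.02851218, 0.04751658, 0.00961771]), 'gripper_width': 85.46235447830865} 17.0
```

View pics/scene0.png

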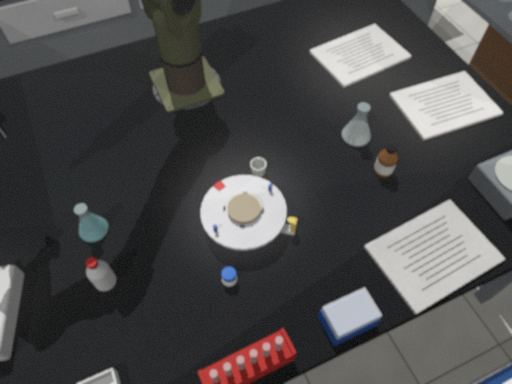

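View pics/top0.png

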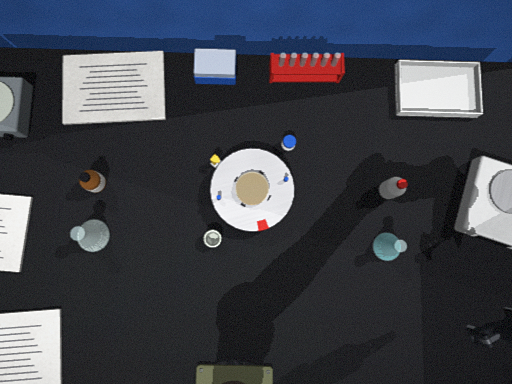

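The wheel is in the top picture around (252,189), with the red band at (263,225), the pegs at (219,196) and (286,178), the pointer at (215,160), the cup at (212,239) and the jar at (289,142). I'll zoom in and measure.

```bash
python3 - <<'E'
from h import *
c=np.load('pics/top0.npy',allow_pickle=True).item(); f=c['frame']
cv2.imwrite('pics/topz.png',cv2.resize(f[120:260,180:320,::-1],None,fx=4,fy=4,interpolation=cv2.INTER_CUBIC))
hsv=cv2.cvtColor(f,cv2.COLOR_RGB2HSV)
def blobs(lo,hi,name,z,box=(120,260,180,320)):
    m=cv2.inRange(hsv,lo,hi); mm=np.zeros_like(m); a,b,d,e=box; mm[a:b,d:e]=m[a:b,d:e]
    n,l,s,ce=cv2.connectedComponentsWithStats(mm)
    for i in range(1,n):
        if s[i,4]>8: print(name,s[i],ce[i],ray(c,*ce[i],z)[:2])
blobs((0,120,100),(8,255,255),'red',60)
blobs((105,100,60),(130,255,255),'blue',80)
blobs((20,120,100),(35,255,255),'yellow',60)
# disc ellipse
m=cv2.inRange(hsv,(0,0,150),(180,60,255)); mm=np.zeros_like(m); mm[140:240,205:300]=m[140:240,205:300]
cs,_=cv2.findContours(mm,0,1); k=max(cs,key=cv2.contourArea); k=cv2.convexHull(k)
el=cv2.fitEllipse(k); print(el)
P=np.array([ray(c,*p[0],60)[:2] for p in k]); 
A=np.c_[2*P,np.ones(len(P))]; s=np.linalg.lstsq(A,(P**2).sum(1),rcond=None)[0]; print(s[:2],np.sqrt(s[2]+s[0]**2+s[1]**2))
for n,p in dict(jar=(289,142),cup=(212,239)).items(): print(n,ray(c,*p,40)[:2])
E
```

```text
red [257 219  12  12  94] [262.26595745 224.91489362] [479.09877632 -66.07959101]
blue [283 134  14  14 152] [289.29605263 140.63157895] [ 710.99579537 -135.35145209]
blue [284 177   4   5  15] [285.46666667 178.66666667] [ 604.61843785 -125.81767682]
blue [217 195   4   5  17] [218.41176471 196.88235294] [550.2038103   54.38508997]
yellow [210 154  10  11  69] [214.52173913 158.92753623] [658.51537875  69.54819246]
((251.14756774902344, 188.9239501953125), (81.7441635131836, 85.83992004394531), 112.86006927490234)
[578.44995016 -34.19657085] 115.25806321615961
jar [ 717.49632176 -139.04615784]
cup [438.44820801  70.11071913]
```

View pics/topz.png

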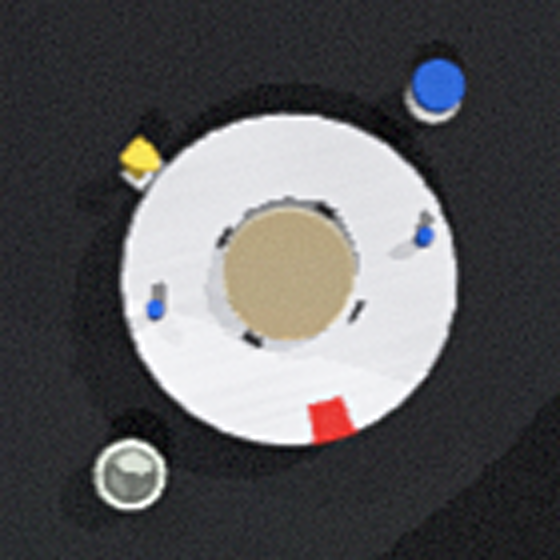

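```bash
python3 - <<'E'
from h import *
from scipy.spatial.transform import Rotation as R
q=robot.observe()['orientation']; M=R.from_quat(q[[1,2,3,0]]).as_matrix(); print(M.round(3)); y=M[:,1]; print(np.degrees(np.arctan2(y[1],y[0])))
C=np.array([578.4,-34.2])
for r,a in [(95,-73),(95,107),(72,-162),(72,180),(72,-118)]: print(r,a,C+r*np.array([np.cos(np.radians(a)),np.sin(np.radians(a))]))
E
```

```text
[[-0.001  0.429 -0.904]
 [ 0.001 -0.904 -0.429]
 [-1.    -0.002  0.   ]]
-64.62645876346917
95 -73 [ 606.17531195 -125.04895182]
95 107 [550.62468805  56.64895182]
72 -162 [509.92393083 -56.44922359]
72 180 [506.4 -34.2]
72 -118 [544.59804748 -97.77222669]
```

Request:
{"name": "jog_arm", "arguments": {"moves": [{"delta_pos": [0.06,0.08,0],"grip": 0},{"delta_pos": [0.06,0.08,0],"grip": 0},{"delta_pos": [0.06,0.08,0],"grip": 0},{"delta_pos": [0.06,0.08,0],"grip": 0}], "grip_force": 20}}

```text
validation failed for argument at $.mo...
```

Request:
{"name": "jog_arm", "arguments": {"moves": [{"delta_pos": [0.05,0.06,0],"rot": [0,0,0],"grip": 0},{"delta_pos": [0.05,0.06,0],"rot": [0,0,0],"grip": 0},{"delta_pos": [0.05,0.06,0],"rot": [0,0,0],"grip": 0},{"delta_pos": [0.05,0.06,0],"rot": [0,0,0],"grip": 0},{"delta_pos": [0.05,0.06,0],"rot": [0,0,0],"grip": 0},{"delta_pos": [0.05,0.06,0],"rot": [0,0,0],"grip": 0},{"delta_pos": [0.05,0.06,0],"rot": [0,0,0],"grip": 0},{"delta_pos": [0.05,0.06,0],"rot": [0,0,0],"grip": 0},{"delta_pos": [0.05,0.06,0],"rot": [0,0,0],"grip": 0},{"delta_pos": [0.05,0.06,0],"rot": [0,0,0],"grip": 0}], "grip_force": 20}}

```text
t: 1.1
eef_pos: [518.4, -263.3, 248.0]
orientation: [-0.155, -0.69, -0.155, 0.69]
wrist_force: [0.5, -0.3, 0.2]
gripper_width: 0.1
```

Request:
{"name": "jog_arm", "arguments": {"moves": [{"delta_pos": [0.055,0.075,0],"rot": [0,0,0],"grip": 0},{"delta_pos": [0.055,0.075,0],"rot": [0,0,0],"grip": 0},{"delta_pos": [0.055,0.075,0],"rot": [0,0,0],"grip": 0},{"delta_pos": [0.055,0.075,0],"rot": [0,0,0],"grip": 0},{"delta_pos": [0,0,-0.09],"rot": [0,0,0],"grip": 0},{"delta_pos": [0,0,-0.09],"rot": [0,0,0],"grip": 0},{"delta_pos": [0,0,-0.06],"rot": [0,0,0],"grip": 0},{"delta_pos": [0,0,0],"rot": [0,0,0],"grip": 0}]}}

```text
t: 1.9
eef_pos: [623.9, -114.1, 123.5]
orientation: [-0.154, -0.686, -0.157, 0.693]
wrist_force: [-1.5, -0.2, 1.6]
gripper_width: 0.0
```

```bash
python3 - <<'E'
from h import *
c=snap('wrist','w1'); d=snap('scene','s1'); print(robot.observe()['eef_pos'])
cv2.imwrite('pics/s1z.png',cv2.resize(d['frame'][120:300,160:340,::-1],None,fx=3.3,fy=3.3,interpolation=cv2.INTER_CUBIC))
print({k:v for k,v in c.items() if k!='frame'})
E
```

```text
[ 627.92304315 -114.77741828  128.4625476 ]
{'fx': 289.3169310969285, 'fy': 289.3169310969285, 'cx': 260.3949356491938, 'cy': 193.4098521772171, 'rvec': array([-2.45085677,  1.54747797,  0.22722614]), 'tvec': array([-370.34973975,  490.4174087 ,  402.02442629])}
```

View pics/w1.png

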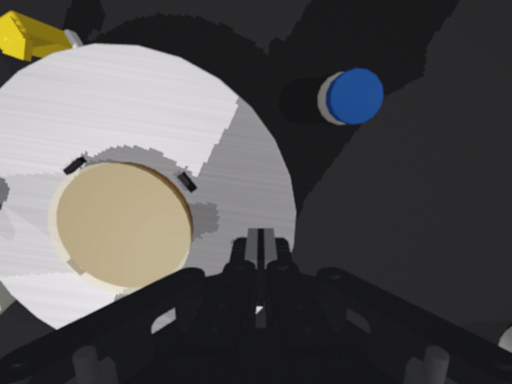

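View pics/s1z.png

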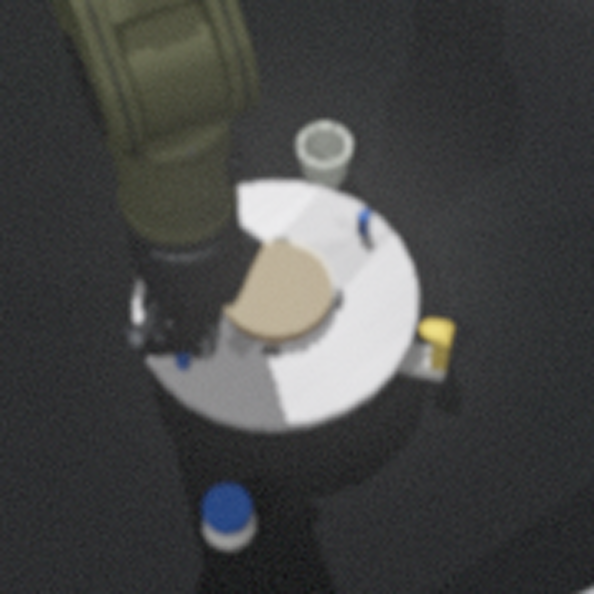

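```bash
python3 - <<'E'
import numpy as np
a=np.radians([-58,-63,-71,-82,-95,-109,-123]);p=95*np.c_[np.cos(a),np.sin(a)]
print((np.diff(p,axis=0)/500).round(4)); print(p+[578.4,-34.2])
E
```

```text
[[-0.0144 -0.0082]
 [-0.0244 -0.0104]
 [-0.0354 -0.0085]
 [-0.043  -0.0011]
 [-0.0453  0.0096]
 [-0.0416  0.0203]]
[[ 628.7423301  -114.76456913]
 [ 621.52909748 -118.8456198 ]
 [ 609.32897467 -124.02426468]
 [ 591.62144459 -128.27546653]
 [ 570.12020444 -128.83849632]
 [ 547.47102533 -124.02426468]
 [ 526.65929167 -113.87370395]]
```

Request:
{"name": "jog_arm", "arguments": {"moves": [{"delta_pos": [0,0,-0.05],"rot": [0,0,0],"grip": 0},{"delta_pos": [0,0,-0.036],"rot": [0,0,0],"grip": 0},{"delta_pos": [0,0,0],"rot": [0,0,0],"grip": 0}]}}

```text
t: 2.3
eef_pos: [627.7, -114.8, 85.6]
orientation: [-0.155, -0.69, -0.155, 0.69]
wrist_force: [-0.9, 0.4, -0.1]
gripper_width: -0.2
```

Request:
{"name": "jog_arm", "arguments": {"moves": [{"delta_pos": [-0.0145,-0.008,0],"rot": [0,0,0],"grip": 0},{"delta_pos": [-0.0245,-0.0105,0],"rot": [0,0,0],"grip": 0},{"delta_pos": [-0.0355,-0.0085,0],"rot": [0,0,0],"grip": 0},{"delta_pos": [-0.043,-0.001,0],"rot": [0,0,0],"grip": 0},{"delta_pos": [-0.045,0.0095,0],"rot": [0,0,0],"grip": 0},{"delta_pos": [-0.0415,0.0205,0],"rot": [0,0,0],"grip": 0},{"delta_pos": [0,0,0.02],"rot": [0,0,0],"grip": 0},{"delta_pos": [0,0,0.09],"rot": [0,0,0],"grip": 0},{"delta_pos": [0,0,0],"rot": [0,0,0],"grip": 0}]}}

```text
t: 3.2
eef_pos: [530.5, -115.0, 146.5]
orientation: [0.157, 0.694, 0.153, -0.686]
wrist_force: [1.2, -0.9, -0.3]
gripper_width: -0.3
```

```bash
cat >> h.py <<'E'
C=np.array([578.4,-34.2])
def band(c):
    hsv=cv2.cvtColor(c['frame'],cv2.COLOR_RGB2HSV)
    m=cv2.inRange(hsv,(0,120,80),(8,255,255))|cv2.inRange(hsv,(174,120,80),(180,255,255))
    n,l,s,ce=cv2.connectedComponentsWithStats(m); out=[]
    for i in range(1,n):
        if s[i,4]>8:
            p=ray(c,*ce[i],60)[:2]-C; r=np.hypot(*p)
            if 85<r<120: out.append((s[i,4],np.degrees(np.arctan2(p[1],p[0])).round(1),r.round(1)))
    return out
E
python3 - <<'E'
from h import *
for i in range(4):
    t=robot.observe()['t']; c=snap('top',f't2_{i}'); print('top',t,band(c),robot.observe()['t'])
    t=robot.observe()['t']; c=snap('scene',f's2_{i}'); print('sc',t,band(c))
print(robot.observe()['eef_pos'])
E
```

```text
top 3.2 [(np.int32(99), np.float64(82.2), np.float64(102.3))] 3.25
sc 3.25 [(np.int32(56), np.float64(75.0), np.float64(103.4))]
top 3.3 [(np.int32(93), np.float64(65.5), np.float64(102.1))] 3.35
sc 3.35 [(np.int32(59), np.float64(58.2), np.float64(103.2))]
top 3.4 [(np.int32(92), np.float64(48.2), np.float64(101.4))] 3.45
sc 3.45 [(np.int32(60), np.float64(41.1), np.float64(102.0))]
top 3.5 [(np.int32(92), np.float64(31.8), np.float64(102.6))] 3.55
sc 3.55 [(np.int32(76), np.float64(24.0), np.float64(103.3))]
[ 525.46205511 -113.74156653  139.71900009]
```

Request:
{"name": "jog_arm", "arguments": {"moves": [{"delta_pos": [-0.012,0.05,0],"rot": [0,0,0],"grip": 0},{"delta_pos": [-0.012,0.048,0],"rot": [0,0,0],"grip": 0},{"delta_pos": [0,0,0],"rot": [0,0,0],"grip": 0},{"delta_pos": [0,0,0],"rot": [0,0,0],"grip": 0},{"delta_pos": [0,0,0],"rot": [0,0,0],"grip": 0},{"delta_pos": [0,0,0],"rot": [0,0,0],"grip": 0},{"delta_pos": [0,0,0],"rot": [0,0,0],"grip": 0},{"delta_pos": [0,0,0],"rot": [0,0,0],"grip": 0},{"delta_pos": [0,0,0],"rot": [0,0,0],"grip": 0},{"delta_pos": [0,0,0],"rot": [0,0,0],"grip": 0},{"delta_pos": [0,0,0],"rot": [0,0,0],"grip": 0},{"delta_pos": [0,0,0],"rot": [0,0,0],"grip": 0}]}}

```text
t: 4.8
eef_pos: [513.8, -64.7, 140.3]
orientation: [0.155, 0.69, 0.155, -0.69]
wrist_force: [0.6, 0.1, -0.3]
gripper_width: -0.4
```

Request:
{"name": "jog_arm", "arguments": {"moves": [{"delta_pos": [0,0,0],"rot": [0,0,0],"grip": 0},{"delta_pos": [0,0,0],"rot": [0,0,0],"grip": 0},{"delta_pos": [0,0,0],"rot": [0,0,0],"grip": 0},{"delta_pos": [0,0,0],"rot": [0,0,0],"grip": 0},{"delta_pos": [0,0,0],"rot": [0,0,0],"grip": 0},{"delta_pos": [0,0,0],"rot": [0,0,0],"grip": 0},{"delta_pos": [0,0,0],"rot": [0,0,0],"grip": 0},{"delta_pos": [0,0,0],"rot": [0,0,0],"grip": 0},{"delta_pos": [0,0,0],"rot": [0,0,0],"grip": 0},{"delta_pos": [0,0,0],"rot": [0,0,0],"grip": 0},{"delta_pos": [0,0,0],"rot": [0,0,0],"grip": 0},{"delta_pos": [0,0,0],"rot": [0,0,0],"grip": 0}]}}

```text
t: 6.0
eef_pos: [513.8, -64.7, 140.3]
orientation: [0.155, 0.69, 0.155, -0.69]
wrist_force: [-0.1, -0.1, -0.0]
gripper_width: 0.4
```

Request:
{"name": "jog_arm", "arguments": {"moves": [{"delta_pos": [0,0,0],"rot": [0,0,0],"grip": 0},{"delta_pos": [0,0,0],"rot": [0,0,0],"grip": 0},{"delta_pos": [0,0,0],"rot": [0,0,0],"grip": 0},{"delta_pos": [0,0,0],"rot": [0,0,0],"grip": 0},{"delta_pos": [0,0,0],"rot": [0,0,0],"grip": 0},{"delta_pos": [0,0,0],"rot": [0,0,0],"grip": 0},{"delta_pos": [0,0,0],"rot": [0,0,0],"grip": 0},{"delta_pos": [0,0,0],"rot": [0,0,0],"grip": 0},{"delta_pos": [0,0,0],"rot": [0,0,0],"grip": 0},{"delta_pos": [0,0,0],"rot": [0,0,0],"grip": 0},{"delta_pos": [0,0,0],"rot": [0,0,0],"grip": 0},{"delta_pos": [0,0,0],"rot": [0,0,0],"grip": 0}]}}

```text
t: 7.2
eef_pos: [513.8, -64.7, 140.3]
orientation: [0.155, 0.69, 0.155, -0.69]
wrist_force: [0.8, -0.1, -0.6]
gripper_width: 0.2
```

```bash
python3 - <<'E'
from h import *
for i in range(120):
    t=robot.observe()['t']; c=robot.camera('top')
    if i<6 or i>113: print(t,band(c))
cv2.imwrite('pics/t3.png',cv2.resize(c['frame'][120:260,180:320,::-1],None,fx=4,fy=4))
np.save('pics/t3.npy',c,allow_pickle=True)
c=snap('scene','s3');cv2.imwrite('pics/s3z.png',cv2.resize(c['frame'][120:300,160:340,::-1],None,fx=3.3,fy=3.3,interpolation=cv2.INTER_CUBIC))
print(robot.observe()['eef_pos'],robot.observe()['t'])
E
```

```text
7.2 []
7.25 [(np.int32(29), np.float64(-172.8), np.float64(105.7))]
7.3 [(np.int32(76), np.float64(-176.6), np.float64(103.4))]
7.35 [(np.int32(93), np.float64(177.8), np.float64(102.4))]
7.4 [(np.int32(97), np.float64(171.2), np.float64(103.4))]
7.45 [(np.int32(96), np.float64(164.4), np.float64(103.6))]
12.9 []
12.95 []
13.0 []
13.05 []
13.1 []
13.15 []
[513.84866688 -64.72817221 140.32318173] 13.25
```

View pics/t3.png

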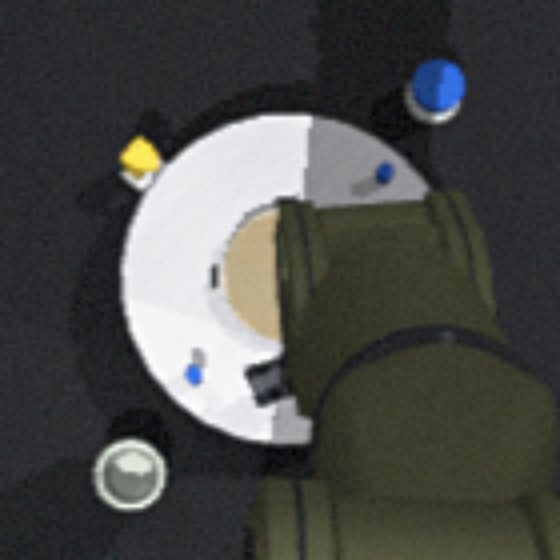

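View pics/s3z.png

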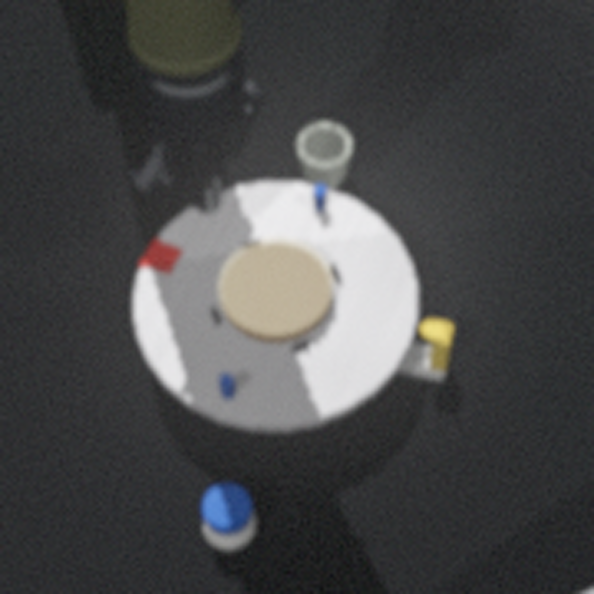

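```bash
python3 - <<'E'
from h import *
c=np.load('pics/s3.npy',allow_pickle=True).item(); hsv=cv2.cvtColor(c['frame'],cv2.COLOR_RGB2HSV)
m=cv2.inRange(hsv,(20,120,80),(35,255,255)); n,l,s,ce=cv2.connectedComponentsWithStats(m)
for i in range(1,n):
    if s[i,4]>8: p=ray(c,*ce[i],60)[:2]-C; print(s[i],np.hypot(*p),np.degrees(np.arctan2(p[1],p[0])))
T=[];A=[]
for i in range(146):
    t=robot.observe()['t']; c=robot.camera('scene'); b=band(c)
    if b: b=max(b); T.append(t);A.append(b[1])
A=np.degrees(np.unwrap(np.radians(A))); 
w=np.polyfit(T,A,3); print(len(T),np.std(A-np.polyval(w,T)))
for t in (T[0],T[-1]): print(t,np.polyval(w,t),np.radians(np.polyval(np.polyder(w),t)), 'acc',np.radians(np.polyval(np.polyder(w,2),t)))
np.save('fit.npy',[T,A]); print(robot.observe()['t'])
E
```

```text
[291 217   6  14  42] 138.12334532283467 47.167658530146895
146 0.8710606108044926
13.25 -139.31099118605562 -1.692075191809529 acc 0.12622558067020287
20.5 -666.8112008969977 -0.8830513315862232 acc 0.09695341525346764
20.55
```

Request:
{"name": "jog_arm", "arguments": {"moves": [{"delta_pos": [0.076,-0.0333,0],"rot": [0,0,0],"grip": 0},{"delta_pos": [0.076,-0.0333,0],"rot": [0,0,0],"grip": 0},{"delta_pos": [0.076,-0.0333,0],"rot": [0,0,0],"grip": 0},{"delta_pos": [0,0,0],"rot": [0,0,0],"grip": 0},{"delta_pos": [0,0,0],"rot": [0,0,0],"grip": 0},{"delta_pos": [0,0,0],"rot": [0,0,0],"grip": 0},{"delta_pos": [0,0,0],"rot": [0,0,0],"grip": 0},{"delta_pos": [0,0,0],"rot": [0,0,0],"grip": 0}]}}

```text
t: 21.35
eef_pos: [627.0, -114.1, 140.4]
orientation: [-0.155, -0.69, -0.156, 0.69]
wrist_force: [-0.6, 0.7, -0.7]
gripper_width: -0.1
```

```bash
python3 - <<'E'
from h import *
t=robot.observe()['t']; c=snap('scene','s4'); b=band(c); print(t,b, [x[1]-91 for x in b],robot.observe()['eef_pos'])
import numpy as np
a=np.radians([-58,-65,-76,-87,-98,-109,-120]);p=95*np.c_[np.cos(a),np.sin(a)]
print((np.diff(p,axis=0)/500).round(4))
E
```

```text
21.35 [(np.int32(85), np.float64(9.6), np.float64(105.2))] [np.float64(-81.4)] [ 627.25931562 -114.21275693  140.47936608]
[[-0.0204 -0.0111]
 [-0.0343 -0.0122]
 [-0.036  -0.0054]
 [-0.0364  0.0016]
 [-0.0354  0.0085]
 [-0.0331  0.0151]]
```

Request:
{"name": "jog_arm", "arguments": {"moves": [{"delta_pos": [0,0,-0.055],"rot": [0,0,0],"grip": 0},{"delta_pos": [0,0,-0.055],"rot": [0,0,0],"grip": 0},{"delta_pos": [-0.0205,-0.011,0],"rot": [0,0,0],"grip": 0},{"delta_pos": [-0.0345,-0.012,0],"rot": [0,0,0],"grip": 0},{"delta_pos": [-0.036,-0.0055,0],"rot": [0,0,0],"grip": 0},{"delta_pos": [-0.0365,0.0015,0],"rot": [0,0,0],"grip": 0},{"delta_pos": [-0.0355,0.0085,0],"rot": [0,0,0],"grip": 0},{"delta_pos": [-0.033,0.015,0],"rot": [0,0,0],"grip": 0},{"delta_pos": [-0.0295,0.021,0],"rot": [0,0,0],"grip": 0},{"delta_pos": [0,0,0.02],"rot": [0,0,0],"grip": 0},{"delta_pos": [0,0,0.09],"rot": [0,0,0],"grip": 0},{"delta_pos": [0,0.08,0],"rot": [0,0,0],"grip": 0}]}}

```text
t: 22.6
eef_pos: [518.8, -73.8, 145.7]
orientation: [0.154, 0.694, 0.148, -0.688]
wrist_force: [2.5, -0.1, 0.3]
gripper_width: 0.3
```

```bash
python3 - <<'E'
from h import *
T=[];A=[]
for i in range(12):
    t=robot.observe()['t']; c=robot.camera('scene'); b=band(c)
    if b: b=max(b); T.append(t);A.append(b[1])
A=np.degrees(np.unwrap(np.radians(A))); w=np.polyfit(T,A,1); print(T[-1],A,np.radians(w[0])); print(robot.observe()['t'],robot.observe()['eef_pos'])
E
```

```text
23.15 [ -99.6 -106.1 -112.5 -118.9 -125.7 -131.5 -137.9 -144.  -150.1 -156.9
 -161.1 -167.3] -2.157617518654222
23.2 [514.90472261 -66.52365862 140.12439059]
```

```bash
cat > trk.py <<'E'
from h import *
import sys
from scipy.optimize import least_squares,brentq
a0,k=.0906,.0158
def model(p,t): # p: A0,w0 at t0
    w0=p[1]; tau=1/k
    return p[0]-np.degrees((w0+a0/k)*tau*(1-np.exp(-k*t))-a0/k*t)
def track(n):
    T=[];A=[]
    for i in range(n):
        t=robot.observe()['t']; c=robot.camera('scene'); b=band(c)
        if b: b=max(b); T.append(t);A.append(b[1])
    T=np.array(T);A=np.degrees(np.unwrap(np.radians(A)))
    return T,A
E
python3 - <<'E'
from trk import *
T,A=track(110); t0=T[-1]
f=lambda p:(A-np.degrees(0)-(p[0]-np.degrees(p[1]*(T-t0)-p[2]*(T-t0)**2/2)))
s=least_squares(f,[A[-1],1.5,.1]); print(t0,s.x,np.std(s.fun))
A0,w,a=s.x
for k_ in range(-12,3):
    tgt=52.3+360*k_
    d=np.radians(A0-tgt)
    if d>0:
        disc=w*w-2*a*d
        if disc>0: print(tgt, t0+(w-np.sqrt(disc))/a, 'w',np.sqrt(disc))
print(robot.observe()['t'])
E
```

```text
28.65 [-7.64385728e+02  1.56697816e+00  1.17341091e-01] 1.1058607622991896
-1027.7 32.00405093754471 w 1.1734101632657494
28.7
```

```bash
python3 - <<'E'
import numpy as np,cv2
import h
from h import ray,proj,C
c=np.load('pics/top0.npy',allow_pickle=True).item(); s=np.load('pics/s3.npy',allow_pickle=True).item()
for n,cc,pts in (('top',c,[(219.5,160),(219,158.5),(220,161)]),('sc',s,[(287.3,219),(287.5,221),(288,219)])):
    for p in pts:
        q=ray(cc,*p,60)[:2]-C; print(n,p,np.hypot(*q),np.degrees(np.arctan2(q[1],q[0])))
for a in (47,50,53):
    P=[[*(C+r*np.array([np.cos(np.radians(a)),np.sin(np.radians(a))])),60] for r in (115,118,144)]
    print(a,proj(c,P).round(1).tolist(),proj(s,P).round(1).tolist())
cv2.imwrite('pics/pt.png',np.hstack([cv2.resize(c['frame'][145:175,200:230,::-1],(390,390),interpolation=0),cv2.resize(s['frame'][205:235,275:305,::-1],(390,390),interpolation=0)]))
E
```

```text
top (219.5, 160) 118.62499104704635 49.24316656901011
top (219, 158.5) 122.54512700182471 48.21677956190465
top (220, 161) 115.69091695768526 49.813528301997444
sc (287.3, 219) 118.08921087214631 51.584279602616725
sc (287.5, 221) 119.98987468637165 48.80977473483926
sc (288, 219) 119.87966125830755 51.794671639513446
47 [[221.6, 159.7], [220.8, 159.0], [214.2, 152.5]] [[285.3, 221.7], [286.4, 222.0], [295.9, 224.7]]
50 [[220.1, 161.3], [219.3, 160.6], [212.3, 154.5]] [[285.9, 219.8], [287.0, 220.0], [296.6, 222.3]]
53 [[218.7, 162.9], [217.8, 162.2], [210.5, 156.5]] [[286.4, 217.8], [287.5, 218.1], [297.2, 219.9]]
```

View pics/pt.png

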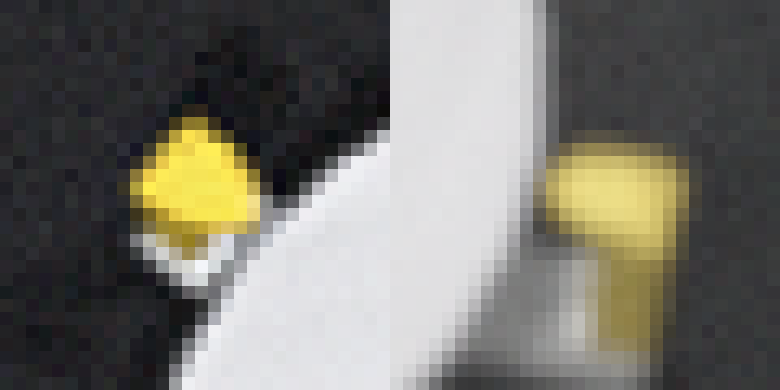

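```bash
python3 - <<'E'
from trk import *
T,A=track(46); t0=T[-1]; A=A-360*round((A[-1]+764.4+153+0)/360) if 0 else A
f=lambda p:(A-(p[0]-np.degrees(p[1]*(T-t0)-.11*(T-t0)**2/2)))
s=least_squares(f,[A[-1],1.4]); A0,w=s.x; print(t0,A0,w,np.std(s.fun))
for k_ in range(-4,3):
    d=np.radians(A0-(51+360*k_)); disc=w*w-.22*d
    if d>0 and disc>0: print(t0+(w-np.sqrt(disc))/.11,np.sqrt(disc))
o=robot.observe();print(o['t'],o['eef_pos'])
E
```

```text
30.95 -233.36717902803525 1.2956768215769299 0.8657740475305731
42.02069466021421 0.0779004089533667
32.01714552752414 1.1782908135492742
31.0 [515.07036385 -65.92407311 140.31921639]
```

Request:
{"name": "jog_arm", "arguments": {"moves": [{"delta_pos": [0,0,0],"rot": [0,0,0],"grip": 0},{"delta_pos": [0,0,-0.057],"rot": [0,0,0],"grip": 0},{"delta_pos": [0,0,-0.047],"rot": [0,0,0],"grip": 0},{"delta_pos": [0,0,-0.01],"rot": [0,0,0],"grip": 0}]}}

```text
t: 31.4
eef_pos: [513.7, -65.8, 81.4]
orientation: [-0.155, -0.689, -0.156, 0.691]
wrist_force: [-0.2, -0.5, -0.1]
gripper_width: -0.2
```

```bash
python3 - <<'E'
from trk import *
T,A=track(6); t0=T[-1]
d=np.polyfit(T-t0,A,1); print(A,d); o=robot.observe();print('hit',t0+(d[1]-51)/-d[0],o['t'],o['eef_pos'],o['wrist_force'])
E
```

```text
[93.  89.2 85.6 81.8 78.4 74.7] [-72.97142857  74.66190476]
hit 31.974262594622815 31.7 [515.80146976 -66.01753046  84.33652545] [-0.50726429 -0.36486496  0.71318498]
```

```bash
python3 - <<'E'
from trk import *
print(track(3),robot.observe()['t'],robot.observe()['eef_pos'])
E
```

```text
(array([31.7 , 31.75, 31.8 ]), array([71. , 67.3, 63.8])) 31.85 [515.52598459 -65.99453679  84.06193219]
```

Request:
{"name": "jog_arm", "arguments": {"moves": [{"delta_pos": [0,0,-0.02],"rot": [0,0,0],"grip": 0},{"delta_pos": [0,0,-0.003],"rot": [0,0,0],"grip": 0},{"delta_pos": [0,0,0],"rot": [0,0,0],"grip": 0}]}}

```text
t: 32.15
eef_pos: [517.0, -67.6, 76.8]
orientation: [0.156, 0.692, 0.154, -0.688]
wrist_force: [-7.4, -0.5, 52.9]
gripper_width: 0.1
```

```bash
python3 - <<'E'
from h import *
for i in range(3):
    o=robot.observe(); c=snap('scene',f's9_{i}'); print(o['t'],band(c),o['eef_pos'],o['wrist_force'])
c=snap('top','t9'); print(band(c))
cv2.imwrite('pics/t9z.png',cv2.resize(c['frame'][120:260,180:320,::-1],None,fx=4,fy=4,interpolation=cv2.INTER_CUBIC))
E
```

```text
32.15 [(np.int32(63), np.float64(56.2), np.float64(102.4))] [517.03179848 -67.55305649  76.76855342] [-7.41441638 -0.47169618 52.89709419]
32.2 [(np.int32(62), np.float64(56.1), np.float64(102.5))] [516.98676768 -67.45617463  76.77333863] [-7.33727818 -1.01131294 51.86891822]
32.25 [(np.int32(61), np.float64(56.0), np.float64(102.5))] [516.98564562 -67.45137299  76.77950157] [-6.39013303 -1.53721761 52.37129014]
[(np.int32(88), np.float64(55.2), np.float64(101.6))]
```

View pics/t9z.png

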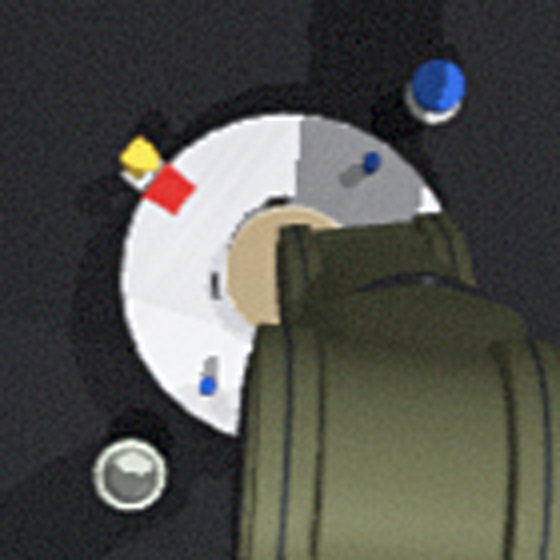

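The band has stopped inside the pointer's range but sits about 4° past its middle, with 52 N on the fingertip. I'll ease the press and creep the held wheel about 3° towards the middle.

Request:
{"name": "jog_arm", "arguments": {"moves": [{"delta_pos": [0,0,0.004],"rot": [0,0,0],"grip": 0},{"delta_pos": [-0.001,0.002,0],"rot": [0,0,0],"grip": 0},{"delta_pos": [-0.001,0.002,0],"rot": [0,0,0],"grip": 0},{"delta_pos": [-0.001,0.002,0],"rot": [0,0,0],"grip": 0},{"delta_pos": [-0.001,0.002,0],"rot": [0,0,0],"grip": 0},{"delta_pos": [0,0,0],"rot": [0,0,0],"grip": 0},{"delta_pos": [0,0,0],"rot": [0,0,0],"grip": 0}]}}

```text
t: 33.05
eef_pos: [515.3, -63.8, 76.9]
orientation: [0.156, 0.692, 0.153, -0.688]
wrist_force: [-2.6, -3.8, 30.9]
gripper_width: -0.4
```

```bash
python3 - <<'E'
from h import *
for i in range(2):
    o=robot.observe(); c=snap('scene',f'sA_{i}'); print(o['t'],band(c),o['eef_pos'],o['wrist_force'])
d=snap('top','tA'); print(band(d))
cv2.imwrite('pics/tAz.png',np.hstack([cv2.resize(d['frame'][140:190,195:245,::-1],(390,390),interpolation=0),cv2.resize(c['frame'][190:240,260:310,::-1],(390,390),interpolation=0)]))
E
```

```text
33.05 [(np.int32(61), np.float64(52.7), np.float64(102.2))] [515.33931798 -63.80869343  76.91752514] [-2.5908869  -3.83312354 30.89214783]
33.1 [(np.int32(61), np.float64(52.7), np.float64(102.2))] [515.36452523 -63.7958887   76.90588711] [-2.79265113 -2.20940198 31.46646884]
[(np.int32(90), np.float64(51.6), np.float64(101.3))]
```

View pics/tAz.png

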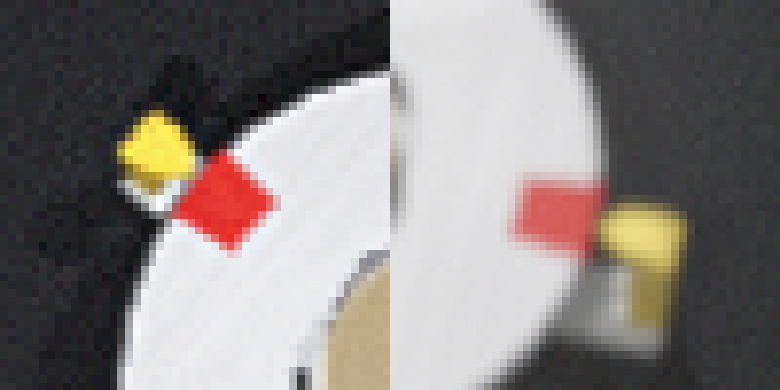

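View pics/sA_1.png

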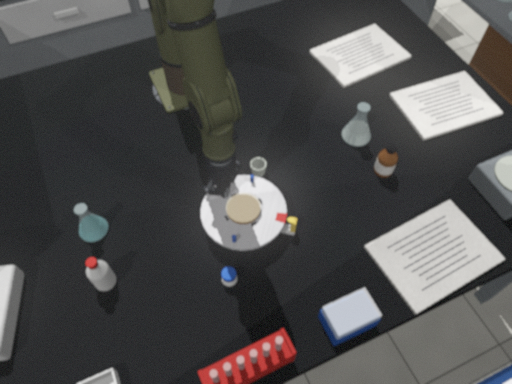

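The top crop shows the band's rim edge from (222,150) to (172,210), with the pointer tip at its middle, about (197,172). In the scene view the yellow tip also meets the band's edge, and the bystanders stand where they were. The wheel is still and the fingertip is pressing with 31 N, so I'm handing in.

```bash
python3 - <<'E'
from plant import robot
print(robot.observe()['t'],robot.sign_off())
E
```

```text
the job is handed in; nothing more can be done
33.2 None
```

I handed the job in at 33.2 s. The turntable is stopped with the red band at the yellow pointer, and the shut fingertip is still pressing on the disc at about 31 N.

- **First spin:** I pushed a peg and reached 2.9 rad/s. I let it run on while waiting for a slow pass, and it slowed so much that the band would not have come round to the pointer again.
- **Second spin:** I flicked it again with the other peg, to about 2.15 rad/s. It then ran free and untouched for about 9.5 s.
- **Braking:** I pressed the fingertip on the free ring, and the wheel stopped with the band about 4–5° off the middle of the pointer. That was inside the band's half-width of about 7.5°. While still pressing, I eased the force from 52 N to 31 N and crept the wheel about 3.5° to centre it.

**Last checks:** the band measured 51.6° in the top camera and 52.7° in the scene camera, with the pointer at about 50–51°. These agree to within about 2°. The wheel was not moving, and in the pictures the dish and the other things on the bench looked undisturbed.

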